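# Lock the telescoping shaft stand and lay the shaft on it

### The arm

A 6-joint arm with a two-finger parallel gripper is mounted at the origin on the work surface. World frame = base frame: x ahead of the robot, y to its left, z up, the work surface at z = 0. Lengths are in m, angles in rad, forces in N, time in s.
With the tool pointing down it reaches from about 0.425 to 0.95 m from the base axis. Payload 3.5 kg.
Tool frame: the origin (TCP) lies between the finger pads; the fingertips stand 11 mm ahead of it and the grasp point (between the pads) lies 8 mm behind it (ctrl.tcp_to_tips is the distance from the TCP to the fingertips, in m); z points along the fingers, y is the direction in which the jaws open and shut (so a half turn about z gives the same grasp; the last joint's range is limited). The gripper opens to 85 mm and grips with 20 to 120 N. Pads are 22 mm wide; open, the fingers measure 114 mm over their backs; the gripper's body (76 mm by 85 mm) begins 54 mm behind the grasp point. The pads swing forward as they close: fully open they stand 13 mm farther back than shut.
Start: joints at [-1.402, 0.286, 1.577, -0, 1.279, -0.15], TCP at [0.212, -0.641, 0.242] pointing down, gripper open.
Joint ranges: [-2.77, 2.77], [-0.9, 2.22], [0.21, 2.48], [-1.53, 4.67], [0.24, 2.81], [-2.84, 2.84]. Speed limits (rad/s): [2.79, 2.79, 3.14, 3.14, 3.14, 3.14].

### API

Orientations are given as a unit quaternion [x, y, z, w].
In Python, from plant import monitor, vision, workorder, ctrl gives the robot as it stands.
- The arm moves only by the tool jog_arm, never from a script. Its argument "series" is a list of rows, each a list of 4 numbers: the shift along the tool's x, y, z in m, then the turn about the tool's z in rad. In form: [[tx, ty, tz, spin], ...]. A call has exactly 8 rows; each row shifts and turns the pose as measured when the row begins, along the tool's axes as they then stand; what a row does not reach is not made up. A row lasts 1/12 s, in which the tool goes at most 41.7 mm and 7.16 degrees, less where a joint would pass 70% of its speed; a pose out of reach is approached as far as the arm can. A call is refused whole if a number of a shift passes 0.0417 or a number of a turn 0.125, either way. A call with a gripper value outside its range is refused whole. "grip" is the finger opening in m, from 0 to 0.0854, set as the call begins (left out, the last holds). The fingers move at their own pace and stop on an object; "grip_force" is the grip in N (left out, the last holds). Time passes only in rows, so rows that do not move let the fingers close, or fill a call up. It gives the time, the measured TCP pose, the force and the opening at its end, in the units of the state.
- monitor.get_state(): the state, without advancing time (a new reading comes with each control period).
- vision.read_camera(name): name is "side" or "top"; returns the picture (480x640x3 uint8, red, green, blue); there is no depth.
- vision.get_calibration(name): a dict with "vfov" (degrees; the focal length in pixels is half the picture's height over the tangent of half this angle, whatever the lens; pixels are square), "cx", "cy" (the principal point, pixels), "R" (3x3) and "t" (3): a world point X has camera coordinates R X + t. Camera axes: x right, y down, z forward; pixel columns grow to the right and rows downward; lengths in m; the calibration is good to about 2 mm. A picture is of the moment at which its call begins. get_calibration takes no time and is no camera call.
- workorder.sign_off(): hands the job in, once; it reports no verdict.
The state is a dict: "time": time; "qpos": joint angles; "dq": joint speeds; "joint_efforts": joint torques, N m; "eef_pos": TCP position; "tcp_rot": TCP orientation; "contact_force": force on the tool from outside, world axes, zero at the start; "wrist_torque": the same for the moment, N m; "opening": opening from 0.0 (shut) to 1.0 (fully open).
Only numpy, scipy, OpenCV 4.12 (cv2) and the standard library are available. Lean on these libraries where they do the work, as an engineer would, in place of code of your own. Each camera call takes 0.05 s, during which the arm holds its last target.

### The job

Pull the sliding end of the telescoping shaft stand out until its snap button pops up through the hole in the outer tube, then push it back against the button with about 15 N for a moment to prove that it is locked; the button is small, so never load it with more than 30 N. Then take the steel shaft out of the wooden cradle, lay it gently (not dropped) with its thin ends in the stand's two V-notches, let go and leave it there, without disturbing the bottle, the gear and the blue bin.

Things in the scene. Friction and masses are not known exactly. Their poses are not given: they have to be found in the camera images.
- sleeve: outer tube: fixed level square aluminium tube 40 x 40 mm on a grey foot plate (180 x 80 x 10 mm) bolted to the bench. Origin on the bench surface under the tube; x along the tube towards its open mouth, out of which the sliding tube is pulled; z up. Tube from x = -100 to +62 mm, z = 10 to 50 mm. It carries the fixed V-plate
- hole (a point): round hole, 13 mm wide, in the 3 mm top wall of the outer tube, through which the button shall pop up: at x = 45, z = 50 mm of the outer tube (a like hole at x = -50 mm is out of use)
- fixed_notch (a point): middle of the bottom line of the fixed V-plate's notch, at x = -20, z = 94 mm of the outer tube. The plate is dark steel, 12 mm thick along x, 56 mm wide, stands on the tube; the notch is a 90 degree V, 37 mm wide at the top, tips at z = 112 mm, running along x
- mouth: black plastic collar, 46 mm wide, on the open mouth of the outer tube, in front of the hole; same origin and axes as the outer tube; it reaches from x = 54 to 62 mm and up to z = 53.5 mm
- slide_tube: sliding steel inner tube with the second V-plate at its outer end. Axes as the outer tube; origin on the bench surface under the middle of that plate. It slides only along x, with about 3 N friction. It starts with its origin at x = 78 to 102 mm of the outer tube and must go out 20 to 60 mm to latch: where the button sits inside is unknown (8 mm either way) and cannot be seen
- rest_head (a point): point in the middle of the sliding V-plate, 72 mm above the bench. Plate 12 mm thick along x, 56 mm wide from z = 14 to 94 mm, above that the same notch as the fixed plate. A good place to pinch its thickness from above, fingers closing along the tubes; fingertips 56 mm or more above the bench clear tube and collar
- snap_button (a joint): height of the sprung brass button, 10 mm across, in m: about 0 while held down under the tube's wall, 0.009 when popped (its top then 6 mm above the tube). Its spring pushes with about 3 N. Popped, it has 1.5 mm of play either way in the hole, then blocks the tube firmly, yielding under 1 mm at 30 N. Latched, the two V-plates are 142 to 158 mm apart, middle to middle
- shaft: plain steel shaft, about 0.6 kg, 188 mm long, level. Origin at its middle on its axis, x along the axis (ends alike). Middle part 30 mm thick, 116 mm long; thin ends 20 mm thick, 36 mm long: only these fit the notches, the thick part goes between the plates. Lying in the stand its axis is 108 mm above the bench, over the middle of the tubes
- cradle: fixed wooden cradle on which the shaft starts by its thin ends, along its x; base 190 x 70 x 12 mm, two V-notched uprights 12 mm thick at x = -76 and +76 mm, 54 mm high at the notch tips; the shaft's axis is 50 mm above the bench. Origin under the middle on the bench
- bottle: bystander: small red plastic bottle with a white cap, 44 mm wide, 110 mm high, origin under its middle
- gear: bystander: dark steel gear ring, 100 mm wide, 22 mm high, lying flat, origin under its middle
- bin: bystander: open blue parts bin 100 x 110 x 55 mm with two bearing rings, origin under its middle
Not all that is in view belongs to the job. What is meant by the shaft is not yellow, and is the smaller of those in its own colour. There is more than one size of the part that bears sleeve; the job needs the middle-sized.

How it is judged:
By the outcome, as a careful person would: the job done as asked, in the order asked, and still so for the second after the job is handed in, with the robot touching nothing.
It also fails if it takes over 61 s, if anything falls off the work surface, if the arm or the gripper's body presses on something with over 40 N, if the wrist force passes 120 N, or if a joint passes its speed limit or range.

## Working session

There is one attempt and no reset: what is moved stays moved. The work goes in short steps, Python scripts to look and compute and a tool call to move; the robot and the scene stay as the last step left them, time stands still between calls to the robot, and variables do not carry over. Pictures are saved under pics/ and viewed, and the job is handed in when it is done.

Besides the shell and the picture viewer there is one more tool, called after "Emit:" as name(argument=value, ...), one argument or row to a line, values as JSON. jog_arm: Moves the arm, as the interface text tells. Its arguments: {"type":"object","properties":{"series":{"type":"array","items":{"type":"array","items":{"type":"number"}}},"grip":{"type":"number"},"grip_force":{"type":"number"}},"required":["series"]}

```bash
mkdir -p pics; ls; python3 - <<'E'
from plant import monitor, vision, workorder, ctrl
import cv2
for n in("side","top"):
    im=vision.read_camera(n); cv2.imwrite(f"pics/{n}0.png",im[:,:,::-1]); print(n,vision.get_calibration(n))
print(monitor.get_state(), ctrl.tcp_to_tips)
E
```

```text
pics
side {'vfov': 57.37358584171874, 'cx': 325.0235620667202, 'cy': 244.83719369815674, 'R': array([[ 0.9998931 , -0.01227512,  0.00794474],
       [-0.00177841, -0.64141075, -0.7671956 ],
       [ 0.01451326,  0.76709946, -0.64136401]]), 't': array([-0.53008542,  0.02467169,  1.0026602 ])}
top {'vfov': 54.05015565878129, 'cx': 314.18749300895274, 'cy': 244.10598047267717, 'R': array([[ 0.00710434, -0.99977304,  0.0200848 ],
       [-0.99796183, -0.00836239, -0.06326341],
       [ 0.06341701, -0.01959442, -0.99779474]]), 't': array([-0.06147639,  0.52209907,  1.32948839])}
{'time': 0.1, 'qpos': array([-1.40197677e+00,  2.87069730e-01,  1.57804581e+00, -1.07037454e-05,
        1.27858831e+00, -1.49995053e-01]), 'dq': array([ 0.00081231, -0.00067657, -0.00313503,  0.00244493, -0.0015344 ,
        0.00048053]), 'joint_efforts': array([ 1.61151278e-03, -4.07290614e+01, -2.93699777e+01, -1.42914873e-04,
        3.39240200e-03, -4.00066455e-06]), 'eef_pos': array([ 0.21150415, -0.64040332,  0.24108214]), 'tcp_rot': array([ 9.87320741e-01,  1.58734494e-01, -1.50585461e-05, -1.05550168e-03]), 'contact_force': array([-0.08390195,  0.04625534,  0.47815646]), 'wrist_torque': array([-0.04925251, -0.00176619,  0.03804338]), 'opening': 1.0029016508656017} 0.011
```

View pics/side0.png

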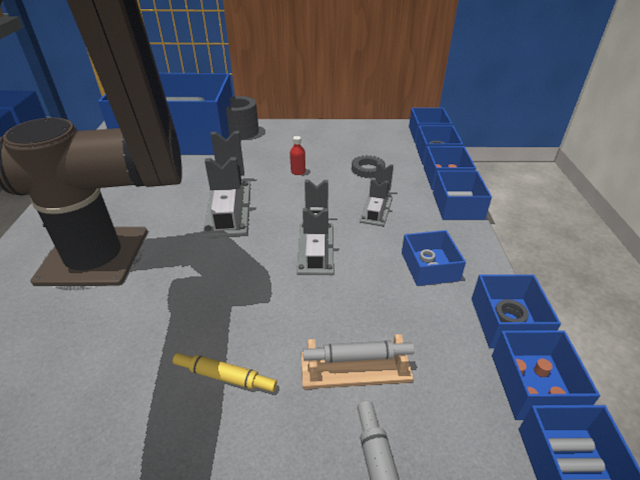

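View pics/top0.png

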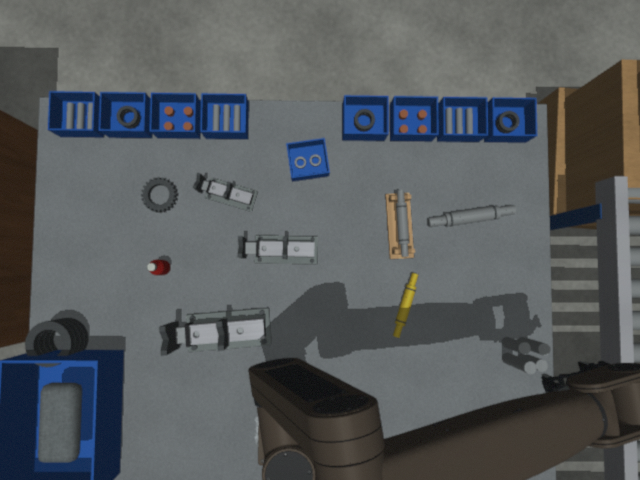

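```bash
cat > h.py <<'E'
import numpy as np, cv2
from plant import monitor, vision, workorder, ctrl
def cal(n):
    c=vision.get_calibration(n); f=240/np.tan(np.radians(c['vfov']/2)); return c,f
def ray(n,u,v):
    c,f=cal(n); d=np.array([(u-c['cx'])/f,(v-c['cy'])/f,1.]); R=np.array(c['R']); return -R.T@c['t'],R.T@d
def onz(n,u,v,z):
    o,d=ray(n,u,v); return o+d*(z-o[2])/d[2]
def proj(n,X):
    c,f=cal(n); p=np.array(c['R'])@np.array(X)+c['t']; return np.array([f*p[0]/p[2]+c['cx'],f*p[1]/p[2]+c['cy']])
def tri(a,b):
    o1,d1=ray('side',*a);o2,d2=ray('top',*b)
    A=np.c_[d1,-d2]; s=np.linalg.lstsq(A,o2-o1,rcond=None)[0]
    p,q=o1+s[0]*d1,o2+s[1]*d2; return (p+q)/2,np.linalg.norm(p-q)
E
python3 - <<'E'
from h import *
t=cv2.imread('pics/top0.png'); s=cv2.imread('pics/side0.png')
a=cv2.resize(t[215:285,220:340],None,fx=6,fy=6,interpolation=cv2.INTER_CUBIC)
b=cv2.resize(t[180:270,370:530],None,fx=5,fy=5,interpolation=cv2.INTER_CUBIC)
c=cv2.resize(s[170:280,280:350],None,fx=5,fy=5,interpolation=cv2.INTER_CUBIC)
d=cv2.resize(s[320:480,290:430],None,fx=3.7,fy=3.7,interpolation=cv2.INTER_CUBIC)
for n,i in zip('abcd',(a,b,c,d)): cv2.imwrite(f'pics/c{n}.png',i); print(i.shape)
for p in [(160,330),(268,330),(240,248),(317,248),(198,180),(255,195),(403,190),(403,255),(430,222),(514,209)]: print(p,onz('top',*p,0.05))
E
```

```text
(420, 720, 3)
(450, 800, 3)
(550, 350, 3)
(592, 518, 3)
(160, 330) [0.28091867 0.36442595 0.05      ]
(268, 330) [0.28232007 0.06878389 0.05      ]
(240, 248) [0.5078882  0.14954354 0.05      ]
(317, 248) [ 0.50964784 -0.06471567  0.05      ]
(198, 180) [0.69774639 0.27014426 0.05      ]
(255, 195) [0.65702369 0.11015416 0.05      ]
(403, 190) [ 0.67563796 -0.30649359  0.05      ]
(403, 255) [ 0.49200624 -0.30559653  0.05      ]
(430, 222) [ 0.58554169 -0.38234172  0.05      ]
(514, 209) [ 0.62474458 -0.62157352  0.05      ]
```

View pics/ca.png

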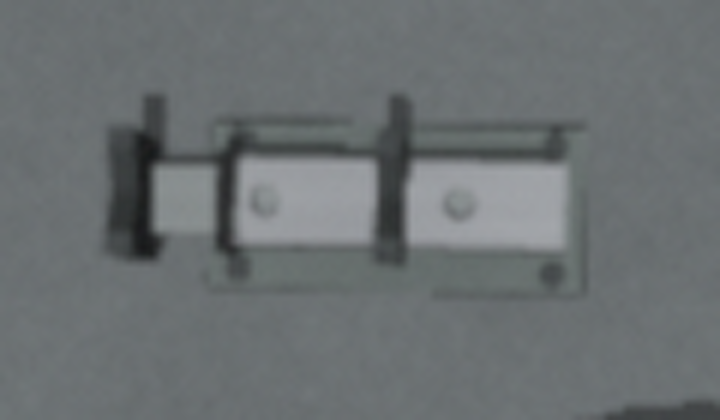

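View pics/cb.png

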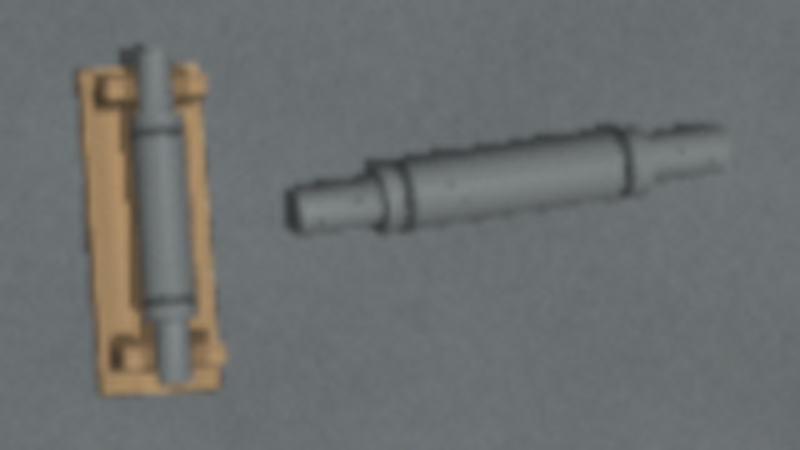

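View pics/cc.png

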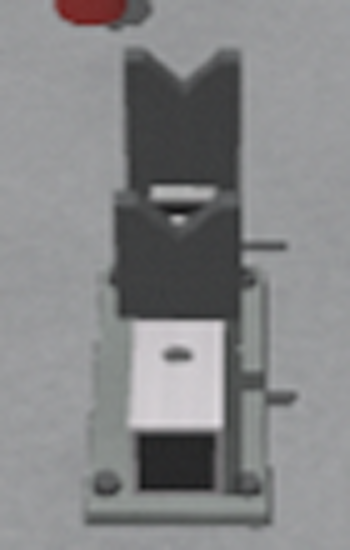

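View pics/cd.png

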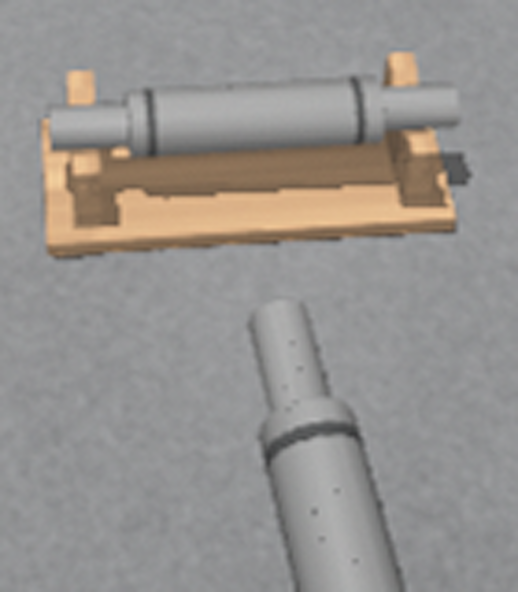

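```bash
python3 - <<'E'
from h import *
t=cv2.imread('pics/top0.png'); s=cv2.imread('pics/side0.png')
T=lambda u,v:(220+u/6-.42,215+v/6-.42); B=lambda u,v:(370+u/5-.4,180+v/5-.4)
C=lambda u,v:(280+u/5-.4,170+v/5-.4)
hf=onz('top',*T(264,200),.05);hb=onz('top',*T(459,203),.05);print('holes',hf,hb,np.linalg.norm(hf-hb))
print('back hole tri',tri(C(178,354),T(459,203)), onz('side',*C(178,354),.05))
g=t[215:285,220:340]; m=(g.min(2)>135).astype(np.uint8); 
n,l,st,ce=cv2.connectedComponentsWithStats(m)
pts=[]
for i in range(1,n):
    if st[i,4]>60:
        p=np.argwhere(l==i)[:,::-1]+[220,215]; r=cv2.minAreaRect(p.astype(np.float32)); print(st[i],ce[i]+[220,215],r)
        W=np.array([onz('top',*q,.05) for q in p]); pts.append(W); print('world',W.min(0),W.max(0),W.mean(0))
        c=W.mean(0)
P=np.vstack(pts);print('axis fit',cv2.fitLine(P[:,:2].astype(np.float32),cv2.DIST_L2,0,.01,.01).ravel())
for nm,q,z in [('plate slide top near',(112,130),.112),('slide bottom',(112,255),.112),('slide right top tip',(140,130),.112),('fix L',(378,130),.112),('fix R',(404,130),.112),('fix bL',(378,262),.112),('fix bR',(404,262),.112),('mouth L',(219,200),.0535),('mouth R',(234,200),.0535),('tube end',(568,200),.05)]:
    print(nm,onz('top',*T(*q),z))
print('shaft bands',onz('top',*B(159,130),.065),onz('top',*B(168,300),.065))
print('shaft ends',onz('top',*B(152,45),.06),onz('top',*B(175,383),.06))
print('long',onz('top',*B(290,210),.03),onz('top',*B(728,148),.03))
E
```

```text
holes [0.5086675  0.08408304 0.05      ] [ 0.50801447 -0.00637548  0.05      ] 0.09046087905860088
back hole tri (array([ 0.5079624 , -0.006365  ,  0.04915089]), np.float64(0.00019594325135587564)) [ 0.50787533 -0.00741376  0.05      ]
[ 40  27  22  13 272] [270.81617647 247.95220588] ((270.5, 248.0), (12.0, 21.0), 90.0)
world [0.49162933 0.03547159 0.05      ] [0.5255809  0.09426784 0.05      ] [0.50872983 0.06396099 0.05      ]
[ 68  27  26  14 329] [300.66261398 248.78115502] ((300.5, 248.5), (13.0, 25.0), 90.0)
world [ 0.48948389 -0.05369258  0.05      ] [0.52600588 0.0162338  0.05      ] [ 0.50709769 -0.01916332  0.05      ]
axis fit [0.01860912 0.99982685 0.50783634 0.018457  ]
plate slide top near [0.53574331 0.14617444 0.112     ]
slide bottom [0.48043898 0.14521828 0.112     ]
slide right top tip [0.53585097 0.13382383 0.112     ]
fix L [0.53676779 0.02864463 0.112     ]
fix R [0.53686813 0.01713284 0.112     ]
fix bL [0.47826212 0.02798047 0.112     ]
fix bR [0.47835136 0.01650258 0.112     ]
mouth L [0.50830583 0.10455636 0.0535    ]
mouth R [0.50836273 0.09763093 0.0535    ]
tube end [ 0.50982692 -0.05702824  0.05      ]
shaft bands [ 0.62900415 -0.2986536   0.065     ] [ 0.5341034  -0.30322016  0.065     ]
shaft ends [ 0.6776882  -0.29597198  0.06      ] [ 0.48828871 -0.30794661  0.06      ]
long [ 0.58889007 -0.38081884  0.03      ] [ 0.62706247 -0.63404987  0.03      ]
```

```bash
cat >> h.py <<'E'
def phi(st=None):
    st=st or monitor.get_state(); x,y,z,w=st['tcp_rot']; 
    return np.arctan2(2*(x*y+z*w),1-2*(y*y+z*z))
def plan(target,phit=None,step=.036,n=8,spin=.12):
    """rows towards target pos & phi (tool down)"""
    st=monitor.get_state(); p=np.array(st['eef_pos']); f=phi(st); rows=[]
    phit=f if phit is None else phit
    for i in range(n):
        d=np.array(target)-p; L=np.linalg.norm(d); d=d if L<step else d*step/L
        s=np.clip(phit-f,-spin,spin)
        rows.append([round(float(v),4) for v in (d[0]*np.cos(f)+d[1]*np.sin(f), d[0]*np.sin(f)-d[1]*np.cos(f), -d[2], -s)])
        p=p+d; f+=s
    print(np.round(st['eef_pos'],4),'phi',round(float(phi(st)),4),'F',np.round(st['contact_force'],2),'t',round(st['time'],2),'end',np.round(p,4),round(float(f),3)); print(rows)
E
python3 -c "
from h import *
plan((.60,-.30,.24),-.007)"
```

```text
[ 0.2115 -0.6404  0.2411] phi 0.3188 F [-0.08  0.05  0.48] t 0.1 end [ 0.4281 -0.4506  0.2405] -0.007
[[0.0331, -0.014, 0.0001, 0.12], [0.0312, -0.0179, 0.0001, 0.12], [0.0289, -0.0215, 0.0001, 0.0858], [0.0269, -0.0239, 0.0001, -0.0], [0.0269, -0.0239, 0.0001, -0.0], [0.0269, -0.0239, 0.0001, -0.0], [0.0269, -0.0239, 0.0001, -0.0], [0.0269, -0.0239, 0.0001, -0.0]]
```

Emit:
jog_arm(
  series=[
    [0.033,-0.014,0,0.12],
    [0.031,-0.018,0,0.12],
    [0.029,-0.0215,0,0.086],
    [0.027,-0.024,0,0],
    [0.027,-0.024,0,0],
    [0.027,-0.024,0,0],
    [0.027,-0.024,0,0],
    [0.027,-0.024,0,0],
  ],
  grip=0.06,
  grip_force=20,
)

```text
time: 0.77
eef_pos: [0.4313, -0.4487, 0.2348]
tcp_rot: [1.0, -0.018, -0.003, -0.004]
contact_force: [0.2, -0.7, 0.4]
opening: 0.7
```

```bash
python3 -c "
from h import *
plan((.5085,.140,.20),-.007)"
```

```text
[ 0.4313 -0.4487  0.2348] phi -0.0362 F [ 0.2  -0.68  0.44] t 0.77 end [ 0.4687 -0.1637  0.2179] -0.007
[[0.0034, -0.0358, 0.0021, -0.0292], [0.0044, -0.0357, 0.0021, 0.0], [0.0044, -0.0357, 0.0021, -0.0], [0.0044, -0.0357, 0.0021, -0.0], [0.0044, -0.0357, 0.0021, -0.0], [0.0044, -0.0357, 0.0021, -0.0], [0.0044, -0.0357, 0.0021, -0.0], [0.0044, -0.0357, 0.0021, -0.0]]
```

Emit:
jog_arm(
  series=[
    [0.01,-0.036,0,-0.029],
    [0.006,-0.036,0,0],
    [0.005,-0.036,0,0],
    [0.005,-0.036,0,0],
    [0.005,-0.036,0.003,0],
    [0.005,-0.036,0.003,0],
    [0.004,-0.036,0.003,0],
    [0.004,-0.036,0.003,0],
  ],
)

```text
time: 1.43
eef_pos: [0.481, -0.147, 0.2209]
tcp_rot: [1.0, -0.002, -0.004, -0.006]
contact_force: [0.6, -0.1, -0.6]
opening: 0.699
```

```bash
python3 -c "
from h import *
plan((.5085,.140,.16),-.007)"
```

```text
[ 0.481  -0.147   0.2209] phi -0.0049 F [ 0.63 -0.07 -0.57] t 1.43 end [0.5079 0.1335 0.1614] -0.007
[[0.0032, -0.0351, 0.0074, 0.0021], [0.0031, -0.0351, 0.0074, -0.0], [0.0031, -0.0351, 0.0074, -0.0], [0.0031, -0.0351, 0.0074, -0.0], [0.0031, -0.0351, 0.0074, -0.0], [0.0031, -0.0351, 0.0074, -0.0], [0.0031, -0.0351, 0.0074, -0.0], [0.0031, -0.0351, 0.0074, -0.0]]
```

Emit:
jog_arm(
  series=[
    [0.004,-0.036,0,0],
    [0.003,-0.036,0.003,0],
    [0.003,-0.036,0.003,0],
    [0.003,-0.036,0.003,0],
    [0.003,-0.036,0.003,0],
    [0.003,-0.036,0.003,0],
    [0.003,-0.036,0.005,0],
    [0.003,-0.036,0.01,0],
  ],
)

```text
time: 2.1
eef_pos: [0.5041, 0.1568, 0.1923]
tcp_rot: [1.0, -0.003, -0.004, -0.007]
contact_force: [1.1, -0.5, 0.2]
opening: 0.703
```

```bash
python3 -c "
from h import *
plan((.5085,.140,.072),-.007,step=.02)
im=vision.read_camera('top'); cv2.imwrite('pics/t1.png',cv2.resize(im[190:310,190:350,::-1],None,fx=5,fy=5))
im=vision.read_camera('side'); cv2.imwrite('pics/s1.png',cv2.resize(im[110:290,240:400,::-1],None,fx=3.3,fy=3.3))
"
```

```text
[0.5041 0.1568 0.1923] phi -0.0058 F [ 1.09 -0.48  0.18] t 2.1 end [0.5085 0.14   0.072 ] -0.007
[[0.0007, 0.0028, 0.0198, 0.0012], [0.0007, 0.0028, 0.0198, -0.0], [0.0007, 0.0028, 0.0198, -0.0], [0.0007, 0.0028, 0.0198, -0.0], [0.0007, 0.0028, 0.0198, -0.0], [0.0007, 0.0028, 0.0198, -0.0], [0.0001, 0.0002, 0.0015, -0.0], [0.0, -0.0, -0.0, -0.0]]
```

View pics/s1.png

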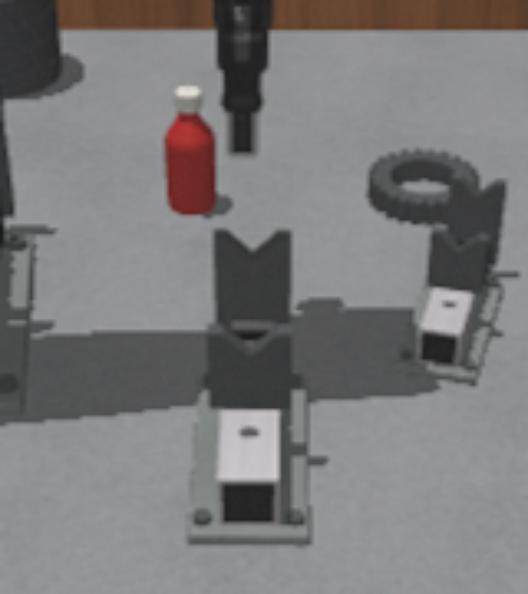

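View pics/t1.png

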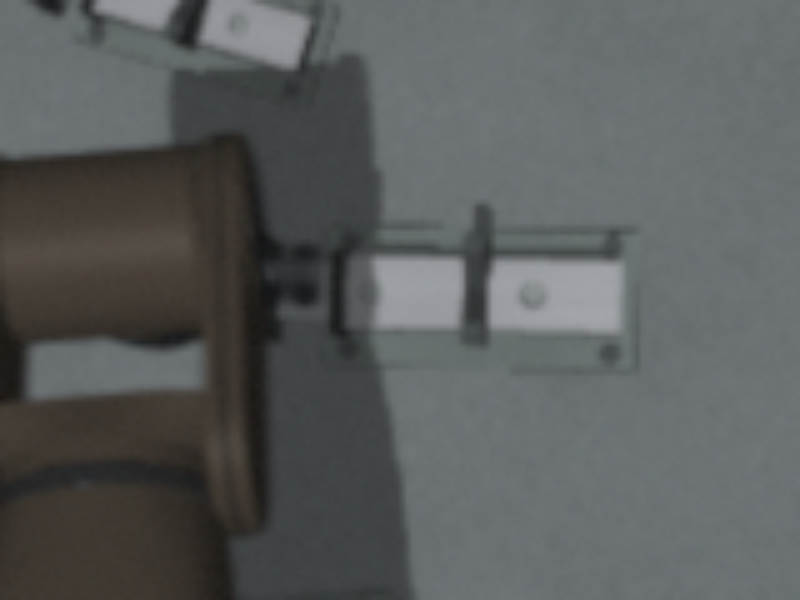

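The side crop shows the fingertip above and behind the middle stand (column ≈313, row ≈155 in the full image). The top crop shows the arm over the sliding plate at columns 240–250. I measured the sliding plate's middle at y≈0.140. Descending.

Emit:
jog_arm(
  series=[
    [0.001,0.005,0.015,0],
    [0.001,0.005,0.02,0],
    [0.001,0.003,0.02,0],
    [0.001,0.002,0.02,0],
    [0.001,0.001,0.015,0],
    [0,0,0.01,0],
    [0,0,0.005,0],
    [0,0,0.0,0],
  ],
)

```text
time: 2.87
eef_pos: [0.5053, 0.1431, 0.0797]
tcp_rot: [1.0, 0.002, -0.007, -0.006]
contact_force: [0.1, -0.4, 0.4]
opening: 0.702
```

```bash
python3 -c "
from h import *
plan((.5085,.140,.072),-.007,step=.02)
im=vision.read_camera('side'); cv2.imwrite('pics/s2.png',cv2.resize(im[110:290,240:400,::-1],None,fx=3.3,fy=3.3))
"
```

```text
[0.5053 0.1431 0.0797] phi 0.0046 F [ 0.1  -0.37  0.41] t 2.87 end [0.5085 0.14   0.072 ] -0.007
[[0.0032, 0.0031, 0.0077, 0.0116], [0.0, -0.0, -0.0, -0.0], [0.0, -0.0, -0.0, -0.0], [0.0, -0.0, -0.0, -0.0], [0.0, -0.0, -0.0, -0.0], [0.0, -0.0, -0.0, -0.0], [0.0, -0.0, -0.0, -0.0], [0.0, -0.0, -0.0, -0.0]]
```

View pics/s2.png

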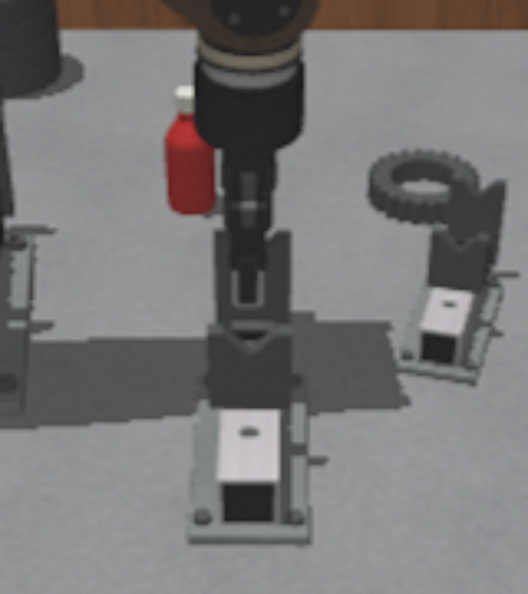

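The near finger straddles the sliding plate, just left of the plate's middle (crop ≈ (248,285)). Small correction, then close.

Emit:
jog_arm(
  series=[
    [0.003,0.003,0.006,0.01],
    [0,0,0.002,0],
    [0,0,0,0],
    [0,0,0,0],
    [0,0,0,0],
    [0,0,0,0],
    [0,0,0,0],
    [0,0,0,0],
  ],
  grip=0,
  grip_force=25,
)

```text
time: 3.58
eef_pos: [0.5111, 0.1403, 0.0747]
tcp_rot: [1.0, -0.003, -0.003, -0.006]
contact_force: [0.3, 1.3, -1.8]
opening: 0.14
```

Emit:
jog_arm(
  series=[
    [0,-0.002,0,0],
    [0,-0.002,0,0],
    [0,-0.002,0,0],
    [0,-0.002,0,0],
    [0,-0.002,0,0],
    [0,-0.002,0,0],
    [0,-0.002,0,0],
    [0,-0.002,0,0],
  ],
)

```text
time: 4.25
eef_pos: [0.5112, 0.1497, 0.0747]
tcp_rot: [1.0, -0.005, -0.005, 0.0]
contact_force: [-0.6, -6.1, -1.1]
opening: 0.136
```

```bash
python3 -c "
from h import *
plan((.5085,.140,.072),-.007)
im=vision.read_camera('side'); cv2.imwrite('pics/s3.png',cv2.resize(im[110:290,240:400,::-1],None,fx=3.3,fy=3.3))
"
```

```text
[0.5112 0.1497 0.0747] phi -0.0098 F [-0.58 -6.14 -1.07] t 4.25 end [0.5085 0.14   0.072 ] -0.007
[[-0.0026, 0.0098, 0.0027, -0.0028], [0.0, -0.0, -0.0, -0.0], [0.0, -0.0, -0.0, -0.0], [0.0, -0.0, -0.0, -0.0], [0.0, -0.0, -0.0, -0.0], [0.0, -0.0, -0.0, -0.0], [0.0, -0.0, -0.0, -0.0], [0.0, -0.0, -0.0, -0.0]]
```

View pics/s3.png

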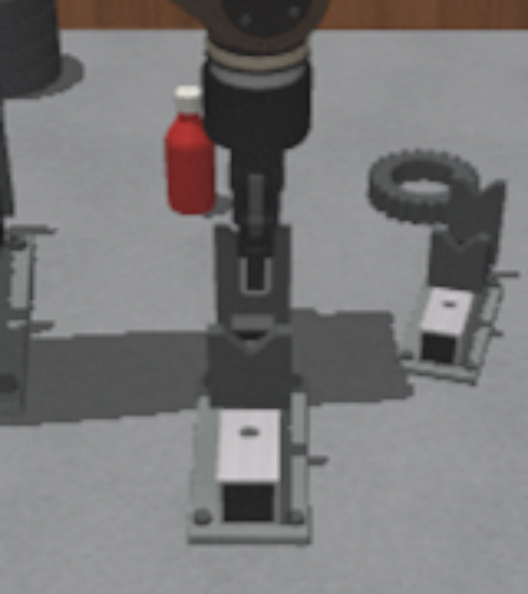

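The plate has moved out with the fingers: the gap at crop row ≈320 has grown and the pull reads about 6 N. Continuing.

Emit:
jog_arm(
  series=[
    [0,-0.002,0,0],
    [0,-0.002,0,0],
    [0,-0.002,0,0],
    [0,-0.002,0,0],
    [0,-0.002,0,0],
    [0,-0.002,0,0],
    [0,-0.002,0,0],
    [0,-0.002,0,0],
  ],
)

```text
time: 4.97
eef_pos: [0.5113, 0.1622, 0.0747]
tcp_rot: [1.0, -0.006, -0.006, 0.002]
contact_force: [-0.1, -4.7, -1.2]
opening: 0.134
```

Emit:
jog_arm(
  series=[
    [0,-0.0017,0,0],
    [0,-0.0017,0,0],
    [0,-0.0017,0,0],
    [0,-0.0017,0,0],
    [0,-0.0017,0,0],
    [0,-0.0017,0,0],
    [0,-0.0017,0,0],
    [0,-0.0017,0,0],
  ],
)

```text
time: 5.63
eef_pos: [0.5115, 0.1734, 0.0747]
tcp_rot: [1.0, -0.007, -0.006, 0.002]
contact_force: [-1.0, -2.6, -1.0]
opening: 0.141
```

```bash
python3 -c "
from h import *
im=vision.read_camera('top'); cv2.imwrite('pics/t4.png',cv2.resize(im[220:280,220:320,::-1],None,fx=7,fy=7))
"
```

```text
(no output)
```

View pics/t4.png

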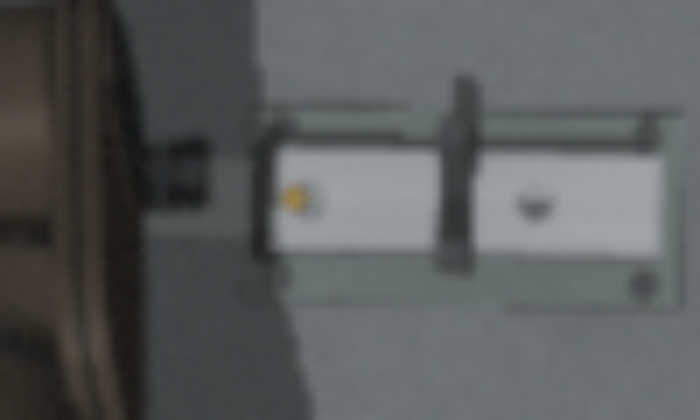

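```bash
python3 -c "
from h import *
for X in [(.5084,.0876,.05),(.5084,.0876,.056),(.5084,.0891,.056),(.5084,.0941,.05),(.5084,.0811,.05)]:
  p=proj('top',X); print(X,p,(p-[220,220]+.43)*7)
im=cv2.imread('pics/t4.png')
im=vision.read_camera('top').astype(int)
print((im[244:253,256:270,0]-im[244:253,256:270,2]))
c=vision.get_calibration('top');print(-c['R'].T@c['t'])
st=monitor.get_state();print(st['eef_pos'],st['contact_force'])
"
```

```text
(0.5084, 0.0876, 0.05) [262.3132079  247.99889559] [299.2024553  199.00226912]
(0.5084, 0.0876, 0.056) [262.11855202 247.87981819] [297.83986416 198.16872736]
(0.5084, 0.0891, 0.056) [261.57630662 247.87537757] [294.04414637 198.13764297]
(0.5084, 0.0941, 0.05) [259.97405945 247.97975095] [282.82841617 198.86825663]
(0.5084, 0.0811, 0.05) [264.65190159 248.01803651] [315.57331114 199.13625555]
[[-3 -2 -2 -5 -6 -5 -7 -6 -6 -8 -7 -7 -8 -7]
 [-2 -2 -2 -4 -5 -4 -5 -5 -7 -6 -6 -7 -6 -7]
 [-1 -1 -2  0  6 16 12  0 -7 -7 -7 -7 -6 -7]
 [-2 -3 -1 11 35 65 62 21 -5 -7 -7 -6 -7 -7]
 [-3 -1  2 17 48 81 80 32 -3 -6 -6 -7 -7 -6]
 [-3 -2 -2  6 27 52 54 18 -4 -6 -6 -8 -6 -7]
 [ 0 -3 -3 -5  0  7  6 -2 -6 -7 -7 -8 -7 -7]
 [-3 -1 -4 -6 -7 -5 -5 -7 -7 -7 -7 -7 -8 -7]
 [-3 -3 -4 -6 -8 -7 -7 -7 -6 -6 -7 -8 -7 -7]]
[ 0.43715951 -0.03104588  1.36082103]
[0.51145686 0.17365208 0.07466394] [-0.21636426 -2.74647597 -0.65026734]
```

Full brass disc visible at pixel (261.3, 247.8). That fits a popped button (z 56 mm) at the outer end of its play, and the plates are about 151 mm apart (allowed 142–158). Now pushing back in small steps.

Emit:
jog_arm(
  series=[
    [0,0.001,0,0],
    [0,0.001,0,0],
    [0,0.001,0,0],
    [0,0.001,0,0],
    [0,0.001,0,0],
    [0,0.001,0,0],
    [0,0.001,0,0],
    [0,0.001,0,0],
  ],
)

```text
time: 6.4
eef_pos: [0.5115, 0.1709, 0.0747]
tcp_rot: [1.0, -0.007, -0.005, -0.004]
contact_force: [1.7, 8.5, -3.0]
opening: 0.136
```

Emit:
jog_arm(
  series=[
    [0,0.0013,0,0],
    [0,0.0013,0,0],
    [0,0.0015,0,0],
    [0,0.0015,0,0],
    [0,0.0015,0,0],
    [0,0.0015,0,0],
    [0,0.0015,0,0],
    [0,0.0015,0,0],
  ],
)

```text
time: 7.07
eef_pos: [0.5115, 0.1707, 0.0747]
tcp_rot: [1.0, -0.006, -0.002, -0.013]
contact_force: [2.6, 11.7, -4.1]
opening: 0.136
```

Emit:
jog_arm(
  series=[
    [0,0.0019,0,0],
    [0,0.0021,0,0],
    [0,0.0021,0,0],
    [0,0.0021,0,0],
    [0,0.0021,0,0],
    [0,0.0021,0,0],
    [0,0.0021,0,0],
    [0,0.0021,0,0],
  ],
)

```text
time: 7.73
eef_pos: [0.5115, 0.1704, 0.0748]
tcp_rot: [1.0, -0.005, -0.0, -0.024]
contact_force: [4.0, 15.9, -4.7]
opening: 0.14
```

Emit:
jog_arm(
  series=[
    [0,0.0022,0,0],
    [0,0.0023,0,0],
    [0,0.0023,0,0],
    [0,0.0023,0,0],
    [0,0.0023,0,0],
    [0,0.0023,0,0],
    [0,0.0023,0,0],
    [0,0.0023,0,0],
  ],
)

```text
time: 8.4
eef_pos: [0.5115, 0.1703, 0.0749]
tcp_rot: [0.999, -0.003, 0.002, -0.034]
contact_force: [5.0, 20.1, -5.4]
opening: 0.137
```

Locked: the tube stayed at y≈0.1703 with about 20 N applied, roughly 17 N of it on the button after tube friction. Unloading now.

Emit:
jog_arm(
  series=[
    [0,-0.0005,0,0],
    [0,-0.001,0,0],
    [0,-0.001,0,0],
    [0,-0.001,0,0],
    [0,-0.001,0,0],
    [0,-0.001,0,0],
    [0,-0.001,0,0],
    [0,-0.001,0,0],
  ],
)

```text
time: 9.07
eef_pos: [0.5115, 0.1714, 0.0748]
tcp_rot: [1.0, 0.001, -0.002, -0.018]
contact_force: [3.5, 1.3, -1.3]
opening: 0.137
```

Emit:
jog_arm(
  series=[
    [-0.0003,-0.001,0,0],
    [-0.0003,-0.001,0,0],
    [-0.0003,-0.001,0,0],
    [-0.0003,-0.001,0,0],
    [-0.0003,-0.001,0,0],
    [0,-0.001,0,0],
    [0,-0.001,0,0],
    [0,-0.001,0,0],
  ],
)

```text
time: 9.73
eef_pos: [0.5114, 0.1747, 0.0749]
tcp_rot: [1.0, 0.001, -0.0, -0.013]
contact_force: [3.4, -3.0, -3.0]
opening: 0.14
```

Emit:
jog_arm(
  series=[
    [-0.0005,-0.001,0,0],
    [-0.0005,-0.001,0,0],
    [-0.0005,-0.001,0,0],
    [-0.0005,-0.001,0,0],
    [-0.0005,-0.001,0,0],
    [-0.0005,-0.001,0,0],
    [0,-0.001,0,0],
    [0,-0.001,0,0],
  ],
)

```text
time: 10.4
eef_pos: [0.5115, 0.1753, 0.0748]
tcp_rot: [1.0, 0.001, 0.002, -0.006]
contact_force: [2.9, -8.8, -3.0]
opening: 0.139
```

Emit:
jog_arm(
  series=[
    [0,0.0005,0,0],
    [0,0,0,0],
    [0,0,0,0],
    [0,0,0,0],
    [0,0,0,0],
    [0,0,0,0],
    [0,0,0,0],
    [0,0,0,0],
  ],
  grip=0.06,
)

```text
time: 11.07
eef_pos: [0.5108, 0.1808, 0.0771]
tcp_rot: [1.0, 0.001, 0.002, -0.013]
contact_force: [-0.9, -0.2, -0.1]
opening: 0.699
```

```bash
python3 -c "
from h import *
st=monitor.get_state();print(st['tcp_rot'])
plan((.511,.175,.25),.048)"
```

```text
[ 0.99990984  0.00106288  0.00232769 -0.01318228]
[0.5108 0.1808 0.0771] phi 0.0021 F [-0.88 -0.23 -0.14] t 11.07 end [0.511 0.175 0.25 ] 0.048
[[0.0, 0.0012, -0.036, -0.0459], [-0.0, 0.0012, -0.036, -0.0], [-0.0, 0.0012, -0.036, -0.0], [-0.0, 0.0012, -0.036, -0.0], [-0.0, 0.001, -0.029, -0.0], [0.0, 0.0, -0.0, -0.0], [0.0, 0.0, -0.0, -0.0], [0.0, 0.0, -0.0, -0.0]]
```

Emit:
jog_arm(
  series=[
    [0,0.002,-0.02,0],
    [0,0.0,-0.036,0],
    [0,0.0,-0.036,0],
    [0,0.01,-0.036,-0.02],
    [0.003,0.03,-0.02,-0.025],
    [0.005,0.036,0,0],
    [0.005,0.036,0,0],
    [0.005,0.036,0,0],
  ],
)

```text
time: 11.73
eef_pos: [0.5331, 0.0292, 0.2282]
tcp_rot: [0.999, 0.031, 0.002, -0.013]
contact_force: [0.5, 0.7, -0.1]
opening: 0.702
```

```bash
python3 -c "
from h import *
st=monitor.get_state();print(st['tcp_rot'])
im=vision.read_camera('side'); cv2.imwrite('pics/s5.png',cv2.resize(im[110:290,240:400,::-1],None,fx=3.3,fy=3.3))
plan((.5816,-.301,.2),.048)"
```

```text
[ 0.99942132  0.03117351  0.00193091 -0.01347222]
[0.5344 0.0232 0.2279] phi 0.0577 F [ 1.54 -3.54 -0.06] t 11.78 end [ 0.5757 -0.2608  0.2035] 0.048
[[0.0031, 0.0357, 0.0031, 0.0097], [0.0035, 0.0357, 0.0031, -0.0], [0.0035, 0.0357, 0.0031, -0.0], [0.0035, 0.0357, 0.0031, -0.0], [0.0035, 0.0357, 0.0031, -0.0], [0.0035, 0.0357, 0.0031, -0.0], [0.0035, 0.0357, 0.0031, -0.0], [0.0035, 0.0357, 0.0031, -0.0]]
```

View pics/s5.png

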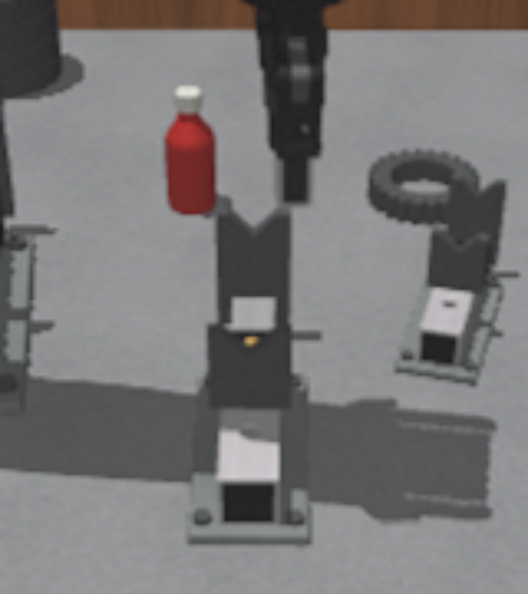

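The brass button shows through the fixed notch (crop (250,340)); the slide is out and the bystanders are untouched. Moving on to the shaft in the cradle.

Emit:
jog_arm(
  series=[
    [0.003,0.036,0.003,0.01],
    [0.003,0.036,0.003,0],
    [0.003,0.036,0.003,0],
    [0.003,0.036,0.003,0],
    [0.003,0.036,0.003,0],
    [0.003,0.036,0.003,0],
    [0.003,0.036,0.003,0],
    [0.003,0.03,0.003,0],
  ],
)

```text
time: 12.45
eef_pos: [0.573, -0.2639, 0.1978]
tcp_rot: [1.0, 0.025, 0.005, -0.013]
contact_force: [0.5, 0.9, -0.4]
opening: 0.699
```

```bash
python3 -c "
from h import *
st=monitor.get_state();print(st['tcp_rot'])
im=vision.read_camera('top'); cv2.imwrite('pics/t6.png',cv2.resize(im[210:290,220:330,::-1],None,fx=7,fy=7))
im=vision.read_camera('side'); cv2.imwrite('pics/s6.png',cv2.resize(im[170:280,280:350,::-1],None,fx=5,fy=5,interpolation=cv2.INTER_CUBIC))
plan((.5816,-.301,.2),.048)"
```

```text
[ 0.99960648  0.02460488  0.00461737 -0.01265597]
[ 0.5728 -0.2657  0.197 ] phi 0.0452 F [ 0.85 -0.09  0.58] t 12.55 end [ 0.5816 -0.301   0.2   ] 0.048
[[0.0071, 0.0352, -0.003, -0.0028], [0.0001, 0.0005, -0.0, -0.0], [0.0, 0.0, -0.0, -0.0], [0.0, 0.0, -0.0, -0.0], [0.0, 0.0, -0.0, -0.0], [0.0, 0.0, -0.0, -0.0], [0.0, 0.0, -0.0, -0.0], [0.0, 0.0, -0.0, -0.0]]
```

View pics/t6.png

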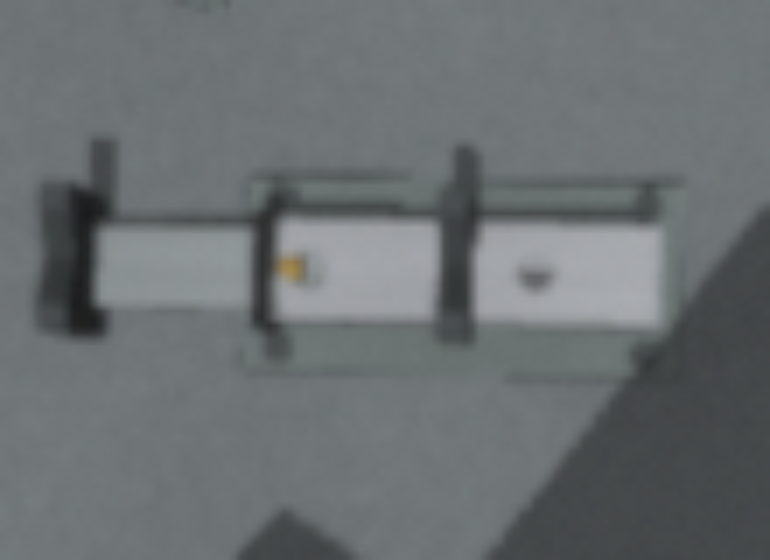

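View pics/s6.png

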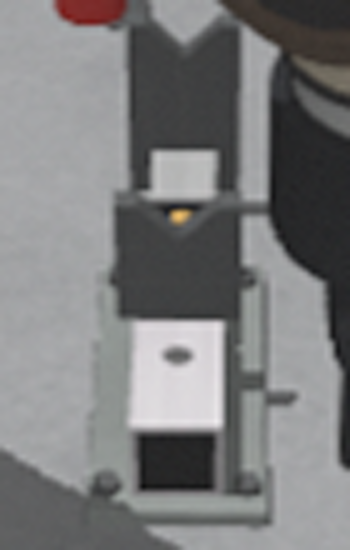

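```bash
python3 -c "
from h import *
T=lambda u,v:(220+u/7-.43,210+v/7-.43)
for q in [(42,260),(74,260),(442,260),(474,260)]: print(q,onz('top',*T(*q),.112))
print('slide tips',onz('top',*T(58,184),.112),onz('top',*T(52,330),.112),'fix',onz('top',*T(458,190),.112),onz('top',*T(455,340),.112))
C=lambda u,v:(280+u/5-.4,170+v/5-.4)
print('button',tri(C(180,215),T(289,267)))
print('notch bottoms z94 side: slide',onz('side',*C(185,55),.094),'fix',onz('side',*C(180,236),.094))
"
```

```text
(42, 260) [0.50764422 0.17917131 0.112     ]
(74, 260) [0.507744   0.16710276 0.112     ]
(442, 260) [0.50889427 0.02797579 0.112     ]
(474, 260) [0.50899453 0.01584826 0.112     ]
slide tips [0.53654407 0.17367646 0.112     ] [0.48117833 0.17490246 0.112     ] fix [0.5355803  0.02220634 0.112     ] [0.47858216 0.02271309 0.112     ]
button (array([0.50863597, 0.09119129, 0.05486067]), np.float64(0.0005225471047070924))
notch bottoms z94 side: slide [0.51073097 0.17152791 0.094     ] fix [0.50889959 0.02086788 0.094     ]
```

The top crop shows the sliding plate's top at y≈0.173, the fixed plate at 0.022 and the button triangulated at z≈0.055. So it is popped and latched, with the plates 151 mm apart. Descending on the grey cradle shaft (top-view pixel ≈(403,222)). It measures 189 mm; the loose grey one is 250 mm and the third is yellow.

Emit:
jog_arm(
  series=[
    [0.006,0.02,0.01,-0.003],
    [0.002,0.012,0.025,0],
    [0.001,0.003,0.03,0],
    [0,0,0.03,0],
    [0,0,0.02,0],
    [0,0,0.01,0],
    [0,0,0.0,0],
    [0,0,0,0],
  ],
)

```text
time: 13.22
eef_pos: [0.5872, -0.2948, 0.0685]
tcp_rot: [1.0, 0.024, 0.006, -0.013]
contact_force: [-0.0, -0.2, 0.5]
opening: 0.701
```

```bash
python3 -c "
from h import *
im=vision.read_camera('side'); cv2.imwrite('pics/s7.png',cv2.resize(im[240:420,270:440,::-1],None,fx=3.3,fy=3.3))
im=vision.read_camera('top'); cv2.imwrite('pics/t7.png',cv2.resize(im[160:290,340:470,::-1],None,fx=4.5,fy=4.5))
plan((.5816,-.301,.042),.048,step=.02)"
```

```text
[ 0.5877 -0.2953  0.0697] phi 0.0472 F [-0.34  0.47  0.38] t 13.32 end [ 0.5816 -0.301   0.042 ] 0.048
[[-0.0044, 0.0037, 0.0192, -0.0008], [-0.0019, 0.0017, 0.0085, -0.0], [0.0, 0.0, -0.0, -0.0], [0.0, 0.0, -0.0, -0.0], [0.0, 0.0, -0.0, -0.0], [0.0, 0.0, -0.0, -0.0], [0.0, 0.0, -0.0, -0.0], [0.0, 0.0, -0.0, -0.0]]
```

View pics/s7.png

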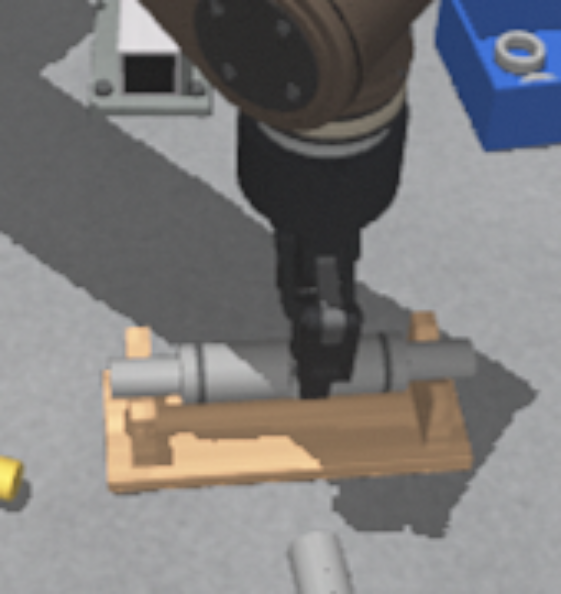

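View pics/t7.png

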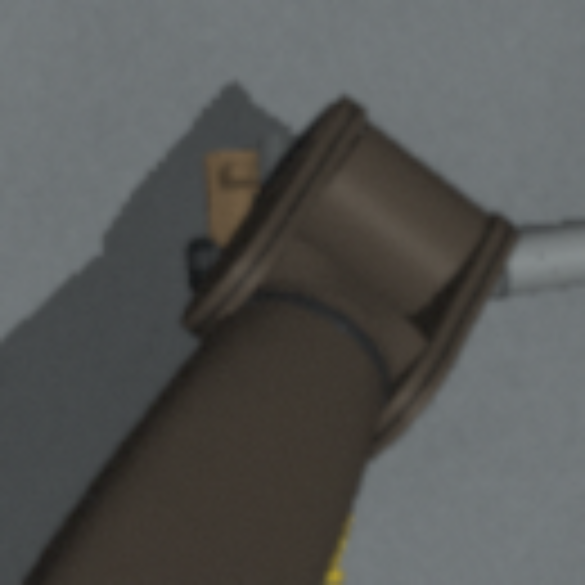

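The near finger stands in front of the shaft, a little right of the middle (crop column 318; the bands' middle is about 293), as the numbers say. Correct and descend.

Emit:
jog_arm(
  series=[
    [-0.004,0.004,0.01,0],
    [-0.002,0.002,0.01,0],
    [-0.0005,0,0.005,0],
    [0,0,0.0,0],
    [0,0,0,0],
    [0,0,0,0],
    [0,0,0,0],
    [0,0,0,0],
  ],
)

```text
time: 13.98
eef_pos: [0.5844, -0.3039, 0.0486]
tcp_rot: [1.0, 0.024, 0.011, -0.009]
contact_force: [0.1, 0.0, -0.0]
opening: 0.702
```

```bash
python3 -c "
from h import *
plan((.5816,-.301,.042),.048,step=.02)"
```

```text
[ 0.5844 -0.3039  0.0486] phi 0.0471 F [ 0.13  0.01 -0.02] t 13.98 end [ 0.5816 -0.301   0.042 ] 0.048
[[-0.0026, -0.003, 0.0066, -0.0009], [0.0, 0.0, -0.0, -0.0], [0.0, 0.0, -0.0, -0.0], [0.0, 0.0, -0.0, -0.0], [0.0, 0.0, -0.0, -0.0], [0.0, 0.0, -0.0, -0.0], [0.0, 0.0, -0.0, -0.0], [0.0, 0.0, -0.0, -0.0]]
```

Emit:
jog_arm(
  series=[
    [-0.0025,-0.003,0.006,0],
    [0,0,0.001,0],
    [0,0,0,0],
    [0,0,0,0],
    [0,0,0,0],
    [0,0,0,0],
    [0,0,0,0],
    [0,0,0,0],
  ],
  grip=0.0,
  grip_force=50,
)

```text
time: 14.65
eef_pos: [0.5825, -0.3045, 0.0428]
tcp_rot: [1.0, 0.025, 0.013, -0.005]
contact_force: [-0.3, -0.9, 1.1]
opening: 0.332
```

```bash
python3 -c "
from h import *
st=monitor.get_state();print(st['tcp_rot'],st['contact_force'])
im=vision.read_camera('side'); cv2.imwrite('pics/s8.png',cv2.resize(im[240:420,270:440,::-1],None,fx=3.3,fy=3.3))
plan((.5816,-.301,.18),step=.02)"
```

```text
[ 0.99959476  0.02511083  0.01258707 -0.00461733] [-0.34855685 -0.88367201  1.11818524]
[ 0.5825 -0.3045  0.0429] phi 0.0502 F [-0.02 -1.15  0.66] t 14.7 end [ 0.5816 -0.301   0.18  ] 0.05
[[-0.0001, -0.0005, -0.02, -0.0], [-0.0001, -0.0005, -0.02, -0.0], [-0.0001, -0.0005, -0.02, -0.0], [-0.0001, -0.0005, -0.02, -0.0], [-0.0001, -0.0005, -0.02, -0.0], [-0.0001, -0.0005, -0.02, -0.0], [-0.0001, -0.0004, -0.0172, -0.0], [0.0, 0.0, -0.0, -0.0]]
```

View pics/s8.png

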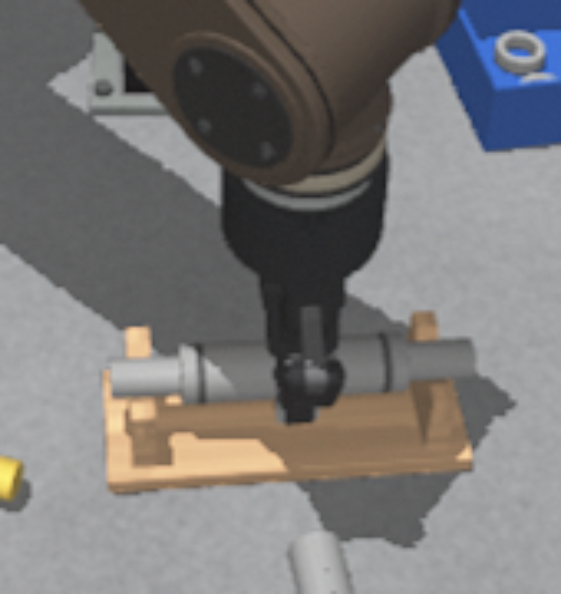

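The finger is at crop column ≈297 (band middle 293) and the opening is 28 mm, so it is gripped on the thick part. Lifting.

Emit:
jog_arm(
  series=[
    [0,0,-0.006,0],
    [0,0,-0.012,0],
    [0,0,-0.02,0],
    [0,0,-0.025,0],
    [0,0,-0.03,0],
    [0,0,-0.03,0],
    [0,0,-0.025,0],
    [0,0,-0.01,0],
  ],
)

```text
time: 15.37
eef_pos: [0.5695, -0.2979, 0.1916]
tcp_rot: [1.0, 0.025, -0.003, -0.018]
contact_force: [1.3, -0.1, -4.2]
opening: 0.335
```

```bash
python3 -c "
from h import *
st=monitor.get_state();print(st['tcp_rot'],st['contact_force'],st['opening'])
plan((.509,.0977,.20),1.559,step=.025,spin=.1)"
```

```text
[ 0.99953311  0.02476327 -0.00256584 -0.017713  ] [ 1.27995814 -0.13976714 -4.16114639] 0.3345267619682903
[ 0.5695 -0.2979  0.1916] phi 0.0496 F [ 1.28 -0.14 -4.16] t 15.37 end [ 0.5393 -0.1002  0.1958] 0.85
[[-0.0025, -0.0249, -0.0005, -0.1], [-0.0001, -0.025, -0.0005, -0.1], [0.0024, -0.0249, -0.0005, -0.1], [0.0049, -0.0245, -0.0005, -0.1], [0.0073, -0.0239, -0.0005, -0.1], [0.0097, -0.023, -0.0005, -0.1], [0.0119, -0.022, -0.0005, -0.1], [0.0141, -0.0207, -0.0005, -0.1]]
```

Emit:
jog_arm(
  series=[
    [-0.002,-0.015,-0.002,-0.08],
    [0,-0.025,-0.002,-0.1],
    [0.0024,-0.025,-0.002,-0.1],
    [0.005,-0.0245,-0.001,-0.1],
    [0.007,-0.024,-0.001,-0.1],
    [0.01,-0.023,0,-0.1],
    [0.012,-0.022,0,-0.1],
    [0.014,-0.021,0,-0.1],
  ],
)

```text
time: 16.03
eef_pos: [0.5353, -0.1051, 0.2025]
tcp_rot: [0.909, 0.415, 0.002, -0.02]
contact_force: [0.2, 0.7, -6.1]
opening: 0.341
```

```bash
python3 -c "
from h import *
st=monitor.get_state();print(st['tcp_rot'],st['contact_force'],st['opening'])
plan((.509,.0977,.20),1.559,step=.025,spin=.1)"
```

```text
[ 0.90947662  0.41527926  0.00170845 -0.01981156] [ 0.22922572  0.65571432 -6.14563686] 0.34115641353624115
[ 0.5353 -0.1051  0.2025] phi 0.8563 F [ 0.23  0.66 -6.15] t 16.03 end [0.5096 0.0933 0.2001] 1.559
[[0.0166, -0.0187, 0.0003, -0.1], [0.0184, -0.0169, 0.0003, -0.1], [0.02, -0.015, 0.0003, -0.1], [0.0214, -0.0129, 0.0003, -0.1], [0.0226, -0.0107, 0.0003, -0.1], [0.0235, -0.0084, 0.0003, -0.1], [0.0243, -0.006, 0.0003, -0.1], [0.0247, -0.0036, 0.0003, -0.0027]]
```

Emit:
jog_arm(
  series=[
    [0.0165,-0.0185,0,-0.1],
    [0.0185,-0.017,0,-0.1],
    [0.02,-0.015,0,-0.1],
    [0.0215,-0.013,0,-0.1],
    [0.0225,-0.0105,0,-0.1],
    [0.022,-0.0085,0,-0.1],
    [0.02,-0.005,0,-0.09],
    [0.012,-0.002,0,-0.003],
  ],
)

```text
time: 16.7
eef_pos: [0.495, 0.0879, 0.1992]
tcp_rot: [0.7, 0.714, 0.003, -0.029]
contact_force: [-0.3, -0.2, -6.2]
opening: 0.332
```

```bash
python3 -c "
from h import *
st=monitor.get_state();print(st['tcp_rot'],st['contact_force'],st['opening'])
plan((.509,.0977,.16),1.559,step=.02,spin=.1)"
```

```text
[ 0.6999431   0.71360982  0.00310595 -0.02882761] [-0.29737946 -0.17330576 -6.15070107] 0.33186014266459585
[0.495  0.0879 0.1992] phi 1.5893 F [-0.3  -0.17 -6.15] t 16.7 end [0.509  0.0977 0.16  ] 1.559
[[0.0045, 0.0066, 0.0183, 0.0303], [0.0047, 0.0065, 0.0183, -0.0], [0.0006, 0.0009, 0.0025, -0.0], [0.0, 0.0, -0.0, -0.0], [0.0, 0.0, -0.0, -0.0], [0.0, 0.0, -0.0, -0.0], [0.0, 0.0, -0.0, -0.0], [0.0, 0.0, -0.0, -0.0]]
```

Emit:
jog_arm(
  series=[
    [0.0045,0.0065,0.01,0.025],
    [0.004,0.005,0.012,0],
    [0.001,0.001,0.01,0],
    [0,0,0.004,0],
    [0,0,0,0],
    [0,0,0,0],
    [0,0,0,0],
    [0,0,0,0],
  ],
)

```text
time: 17.37
eef_pos: [0.5, 0.1018, 0.155]
tcp_rot: [0.707, 0.706, -0.002, -0.034]
contact_force: [-0.5, -1.2, -6.6]
opening: 0.335
```

```bash
python3 -c "
from h import *
st=monitor.get_state();print(st['tcp_rot'],st['contact_force'],st['opening'])
im=vision.read_camera('side'); cv2.imwrite('pics/s9.png',cv2.resize(im[110:280,250:400,::-1],None,fx=3.5,fy=3.5,interpolation=cv2.INTER_CUBIC))
im=vision.read_camera('top'); cv2.imwrite('pics/t9.png',cv2.resize(im[190:290,200:330,::-1],None,fx=6,fy=6,interpolation=cv2.INTER_CUBIC))
plan((.509,.0985,.12),1.559,step=.02,spin=.1)"
```

```text
[ 0.70727279  0.70612677 -0.00188548 -0.03386194] [-0.46168215 -1.2162089  -6.61534617] 0.3352728210366744
[0.5002 0.1019 0.1553] phi 1.5681 F [ 0.05  0.2  -6.46] t 17.47 end [0.509  0.0985 0.12  ] 1.559
[[-0.0018, 0.0048, 0.0193, 0.0091], [-0.0015, 0.004, 0.016, -0.0], [0.0, 0.0, -0.0, -0.0], [0.0, 0.0, -0.0, -0.0], [0.0, 0.0, -0.0, -0.0], [0.0, 0.0, -0.0, -0.0], [0.0, 0.0, -0.0, -0.0], [0.0, 0.0, -0.0, -0.0]]
```

View pics/s9.png

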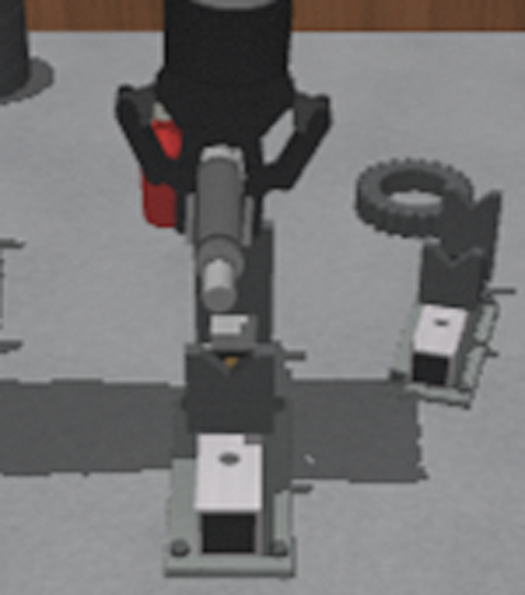

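View pics/t9.png

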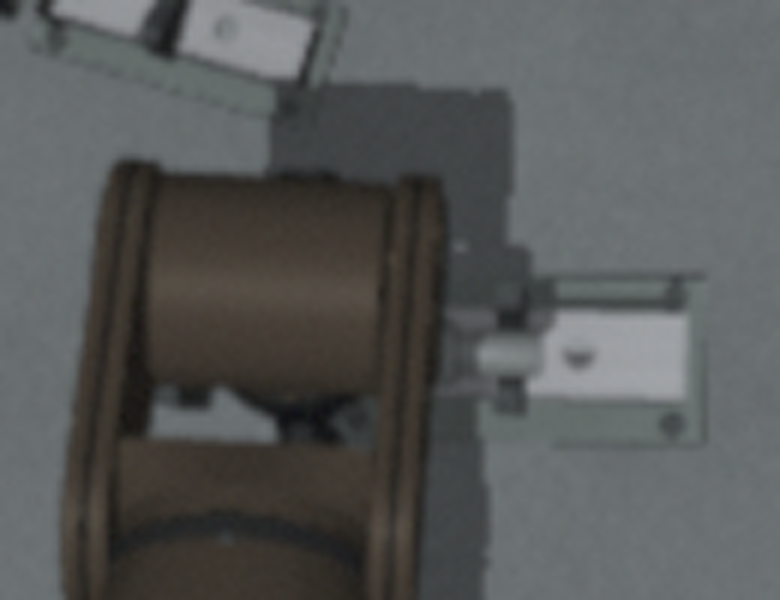

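```bash
python3 -c "
from h import *
S=lambda u,v:(250+u/3.5-.43,110+v/3.5-.43); T=lambda u,v:(200+u/6-.42,190+v/6-.42)
print(tri(S(219,293),T(541,354)))
# near face center at plane y=.008; far top edge at y=.196
for q,y in [((219,293),.0075),((222,147),.1957)]:
  o,d=ray('side',*S(*q)); print(o+d*(y-o[1])/d[1])
"
```

```text
(array([0.50173896, 0.00760569, 0.16408958]), np.float64(0.000896407821189599))
[0.50218809 0.0075     0.16419911]
[0.50228273 0.1957     0.16040196]
```

```bash
python3 -c "
from h import *
f=lambda X:(proj('side',X)-[250,110]+.43)*3.5
for z in (.150,.156,.162,.168): print(z,'far top',f((.5022,.1957,z+.01)),'thick far top edge',f((.5022,.16,z+.015)))
im=vision.read_camera('side'); cv2.imwrite('pics/s10.png',cv2.resize(im[145:205,295:335,::-1],None,fx=10,fy=10,interpolation=cv2.INTER_CUBIC))
"
```

```text
0.15 far top [221.885493   147.52711493] thick far top edge [221.34272634 166.31546545]
0.156 far top [221.80080876 139.62980935] thick far top edge [221.25346801 158.2526725 ]
0.162 far top [221.71550365 131.67460404] thick far top edge [221.16353564 150.12899212]
0.168 far top [221.62957082 123.6608599 ] thick far top edge [221.07292155 141.94373201]
```

View pics/s10.png

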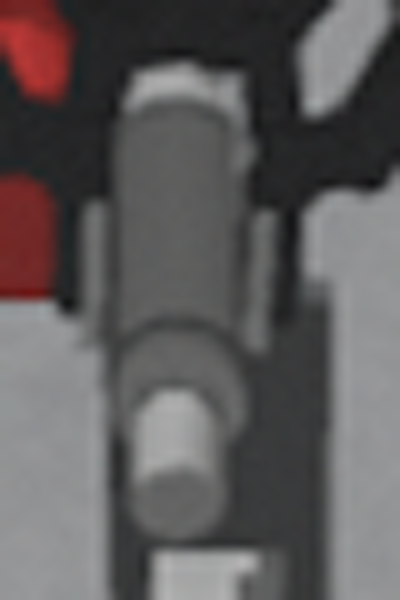

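The enlarged crop shows the shaft level: the near face centre is at z≈0.164 and the far shoulder's axis at z≈0.166. Its axis is at x≈0.502, so it needs about +7 mm in x and −4 mm in y. Lowering part-way with that correction.

Emit:
jog_arm(
  series=[
    [-0.003,0.004,0.004,0.009],
    [-0.002,0.004,0.006,0],
    [-0.001,0.001,0.008,0],
    [0,0,0.008,0],
    [0,0,0.006,0],
    [0,0,0.003,0],
    [0,0,0,0],
    [0,0,0,0],
  ],
)

```text
time: 18.18
eef_pos: [0.5087, 0.0965, 0.116]
tcp_rot: [0.711, 0.702, -0.002, -0.033]
contact_force: [0.3, 0.2, -5.7]
opening: 0.337
```

```bash
python3 -c "
from h import *
st=monitor.get_state();print(st['tcp_rot'],st['contact_force'],st['opening'])
im=vision.read_camera('side'); cv2.imwrite('pics/s11.png',cv2.resize(im[160:260,280:350,::-1],None,fx=6,fy=6,interpolation=cv2.INTER_CUBIC))
plan((.507,.098,.10),1.559,step=.02,spin=.1)"
```

```text
[ 0.71100364  0.70239424 -0.00156283 -0.03337243] [ 0.26785664  0.16579398 -5.68350489] 0.33670997870101615
[0.5087 0.0966 0.116 ] phi 1.5575 F [-0.41 -0.37 -6.61] t 18.23 end [0.507 0.098 0.1  ] 1.559
[[0.0014, -0.0017, 0.016, -0.0015], [0.0, 0.0, -0.0, -0.0], [0.0, 0.0, -0.0, -0.0], [0.0, 0.0, -0.0, -0.0], [0.0, 0.0, -0.0, -0.0], [0.0, 0.0, -0.0, -0.0], [0.0, 0.0, -0.0, -0.0], [0.0, 0.0, -0.0, -0.0]]
```

View pics/s11.png

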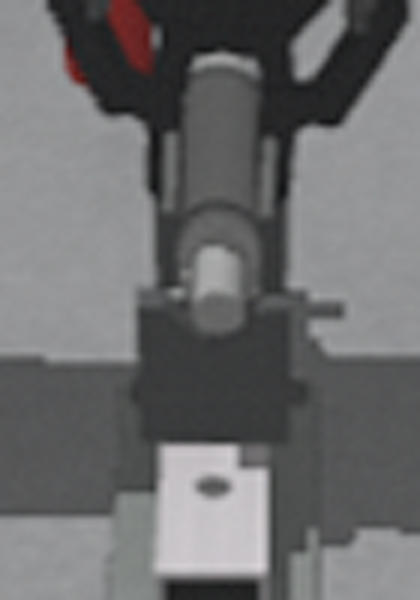

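The thin end is centred over the fixed notch (end face at crop (217,313), notch centre column ≈216), with about 18 mm still to go down. Lowering gently.

Emit:
jog_arm(
  series=[
    [0,-0.0005,0.003,0],
    [0,0,0.003,0],
    [0,0,0.003,0],
    [0,0,0.002,0],
    [0,0,0.002,0],
    [0,0,0.0015,0],
    [0,0,0.001,0],
    [0,0,0.0005,0],
  ],
)

```text
time: 18.9
eef_pos: [0.5088, 0.0976, 0.1018]
tcp_rot: [0.711, 0.702, -0.001, -0.032]
contact_force: [-3.9, 0.1, -0.0]
opening: 0.338
```

Contact: the shaft's weight is already coming off and there is a small sideways force. Ease down and centre sideways.

Emit:
jog_arm(
  series=[
    [0,-0.0005,0.0006,0],
    [0,-0.0005,0.0006,0],
    [0,-0.0005,0.0006,0],
    [0,-0.0005,0.0006,0],
    [0,-0.0005,0.0006,0],
    [0,-0.0005,0.0006,0],
    [0,0,0.0006,0],
    [0,0,0.0006,0],
  ],
)

```text
time: 19.57
eef_pos: [0.5089, 0.0976, 0.1015]
tcp_rot: [0.711, 0.702, 0.002, -0.029]
contact_force: [-2.2, 0.2, 2.6]
opening: 0.336
```

```bash
python3 -c "
from h import *
st=monitor.get_state();print(st['tcp_rot'],st['contact_force'],st['wrist_torque'])
im=vision.read_camera('side'); cv2.imwrite('pics/s12.png',cv2.resize(im[160:260,280:350,::-1],None,fx=6,fy=6,interpolation=cv2.INTER_CUBIC))
"
```

```text
[ 0.71135537  0.70224039  0.00221785 -0.0287584 ] [-2.22521732  0.17544149  2.60418509] [-0.31454699  0.37322028 -0.30592917]
```

View pics/s12.png

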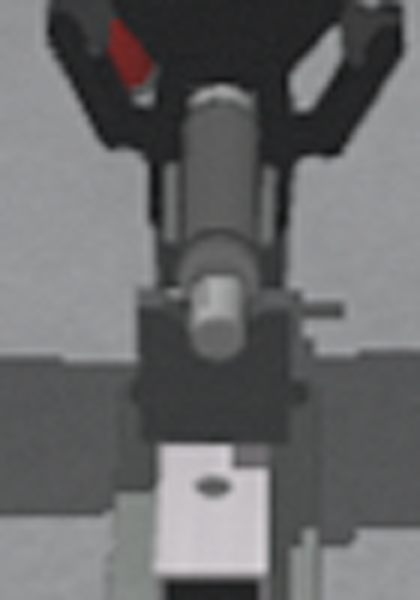

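```bash
python3 -c "
from h import *
f=lambda X:(proj('side',X)-[280,160]+.42)*6
for z in (.104,.108,.112,.116): print(z,'near',f((.5088,.0036,z)),'thick far top edge',f((.5088,.1555,z+.015)))
"
```

```text
0.104 near [215.47858654 349.29263008] thick far top edge [216.92170391  93.50800487]
0.108 near [215.41174384 340.29223771] thick far top edge [216.86518818  84.7988762 ]
0.112 near [215.34453667 331.24276826] thick far top edge [216.80839572  76.04710337]
0.116 near [215.27696202 322.14381923] thick far top edge [216.7513245   67.25237238]
```

Near end axis ≈0.109 and far shoulder ≈0.108 (must be 0.108), with the weight fully carried, so it is seated. Opening.

Emit:
jog_arm(
  series=[
    [0,0,0,0],
    [0,0,0,0],
    [0,0,0,0],
    [0,0,0,0],
    [0,0,0,0],
    [0,0,0,0],
    [0,0,0,0],
    [0,0,0,0],
  ],
  grip=0.04,
  grip_force=20,
)

```text
time: 20.28
eef_pos: [0.5109, 0.0978, 0.1018]
tcp_rot: [0.711, 0.703, 0.005, -0.027]
contact_force: [-1.2, -0.5, -0.2]
opening: 0.467
```

Emit:
jog_arm(
  series=[
    [0,0,0,0],
    [0,0,0,0],
    [0,0,0,0],
    [0,-0.001,-0.002,0],
    [0,0,-0.005,0],
    [0,0,-0.01,0],
    [0,0,-0.015,0],
    [0,0,-0.02,0],
  ],
  grip=0.065,
)

```text
time: 20.95
eef_pos: [0.508, 0.0955, 0.1522]
tcp_rot: [0.711, 0.703, 0.001, -0.031]
contact_force: [-0.6, -0.2, -0.6]
opening: 0.761
```

Emit:
jog_arm(
  series=[
    [0,0,-0.03,0],
    [0,0,-0.03,0],
    [0.0,0,-0.03,0],
    [-0.03,0,-0.01,0],
    [-0.036,0,0,0],
    [-0.036,0,0,0],
    [-0.036,0,0,0],
    [-0.03,0,0,0],
  ],
)

```text
time: 21.62
eef_pos: [0.5139, -0.0782, 0.2667]
tcp_rot: [0.706, 0.707, 0.008, -0.022]
contact_force: [1.9, -0.3, -0.7]
opening: 0.759
```

Emit:
jog_arm(
  series=[
    [-0.036,0,0,0],
    [-0.036,0,0,0],
    [-0.03,0,0,0],
    [-0.02,0,0,0],
    [0,0,0,0],
    [0,0,0,0],
    [0,0,0,0],
    [0,0,0,0],
  ],
)

```text
time: 22.28
eef_pos: [0.5128, -0.2118, 0.2706]
tcp_rot: [0.709, 0.705, 0.009, -0.016]
contact_force: [-0.8, 0.1, 0.8]
opening: 0.761
```

```bash
python3 -c "
from h import *
st=monitor.get_state();print(st['eef_pos'],st['contact_force'])
im=vision.read_camera('side'); cv2.imwrite('pics/s13.png',im[:,:,::-1])
cv2.imwrite('pics/s13c.png',cv2.resize(im[140:280,270:360,::-1],None,fx=4,fy=4,interpolation=cv2.INTER_CUBIC))
im=vision.read_camera('top'); cv2.imwrite('pics/t13.png',im[:,:,::-1]);cv2.imwrite('pics/t13c.png',cv2.resize(im[210:290,210:330,::-1],None,fx=6,fy=6,interpolation=cv2.INTER_CUBIC))
"
```

```text
[ 0.51276625 -0.21181488  0.27062208] [-0.82641009  0.10758431  0.78865404]
```

View pics/s13.png

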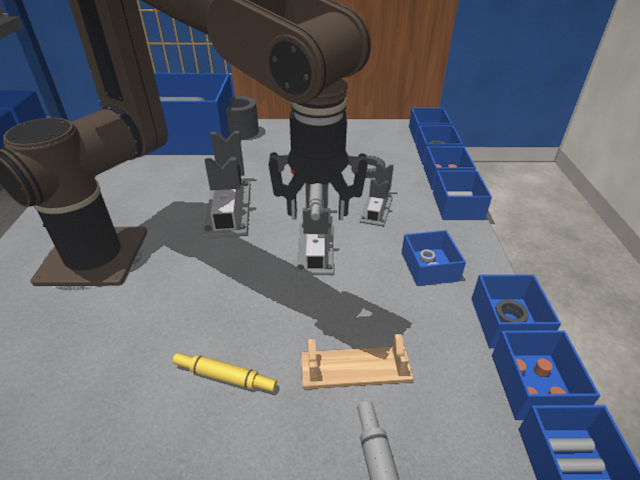

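View pics/s13c.png

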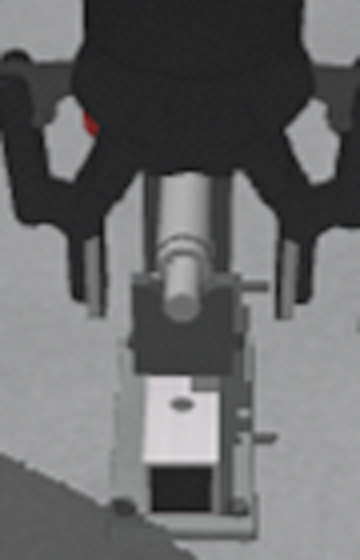

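View pics/t13c.png

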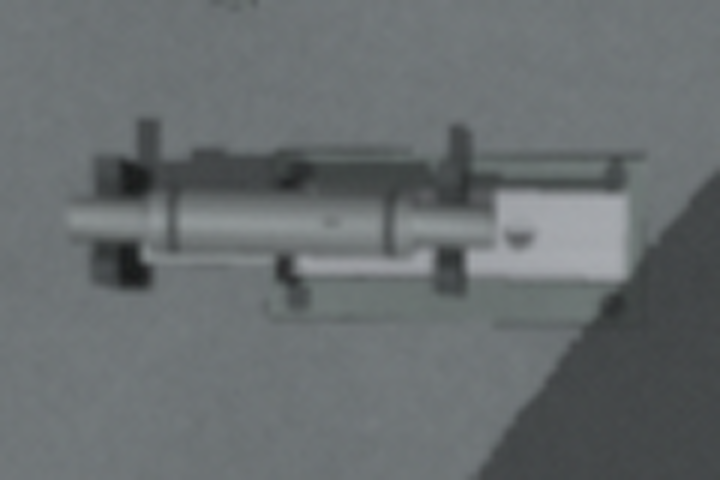

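Top crop: both thin ends lie in the notches (plates at crop x≈112 and ≈450) and the thick part is between them. I'll move the arm aside for one clear last look.

Emit:
jog_arm(
  series=[
    [-0.036,0,0,0],
    [-0.036,0,0,0],
    [-0.036,0,0,0],
    [-0.03,0,0,0],
    [-0.015,0,0,0],
    [0,0,0,0],
    [0,0,0,0],
    [0,0,0,0],
  ],
)

```text
time: 23.05
eef_pos: [0.5157, -0.3594, 0.2653]
tcp_rot: [0.704, 0.71, 0.011, -0.017]
contact_force: [0.2, -0.2, 0.7]
opening: 0.761
```

```bash
python3 -c "
from h import *
a=vision.read_camera('side'); b=vision.read_camera('top')
print(monitor.get_state()['contact_force'])
cv2.imwrite('pics/f1.png',cv2.resize(a[90:290,240:490,::-1],None,fx=3,fy=3,interpolation=cv2.INTER_CUBIC))
T=lambda u,v:(210+u/6-.42,210+v/6-.42)
print('plates',onz('top',*T(95,165),.112),onz('top',*T(122,165),.112),onz('top',*T(437,165),.112),onz('top',*T(466,165),.112))
t0=cv2.imread('pics/top0.png')[:,:,::-1].astype(int)
for n,(r0,r1,c0,c1) in dict(gear=(170,220,135,185),bottle=(250,285,140,178),bin=(135,185,280,335)).items():
  print(n,abs(b.astype(int)-t0)[r0:r1,c0:c1].mean())
"
```

```text
[-0.06615096  1.46372935 -0.11266288]
plates [0.53323061 0.18007112 0.112     ] [0.53333387 0.16817605 0.112     ] [0.5345415  0.02906203 0.112     ] [0.53465295 0.0162233  0.112     ]
gear 6.384666666666667
bottle 6.617543859649123
bin 6.441696969696969
```

View pics/f1.png

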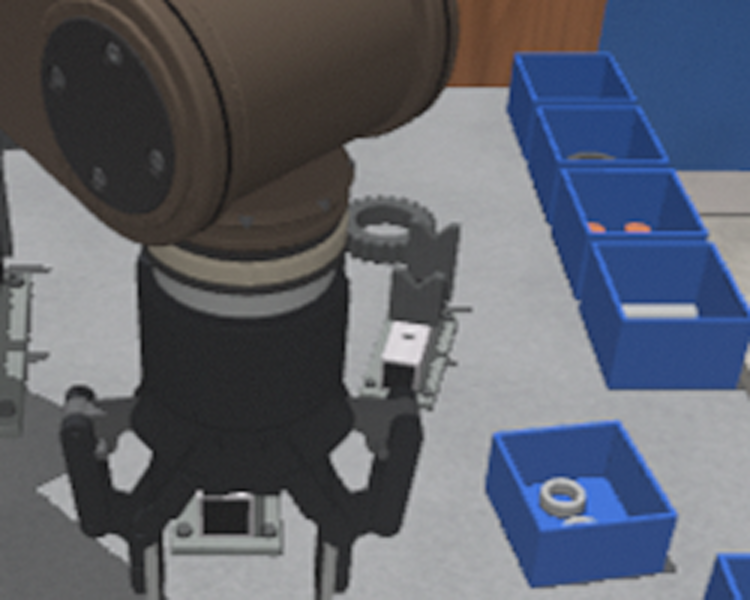

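The gripper now blocks the side view of the stand, but the top view covers it. The plates are 151.5 mm apart, and the gear, bottle and bin regions show only uniform image noise against the start.

```bash
python3 -c "
from plant import workorder
print(workorder.sign_off())"
```

```text
the job is handed in; nothing more can be done
None
```

The job is done and handed in at about 23 s of the 61 s allowed. The shaft lies in the stand's two notches, the stand is locked, and the robot is touching nothing.

- **Latching:** I pulled the middle stand's slide out about 33 mm. The brass button came up through the hole, measured about 55 mm above the bench (nominal 56). I then pushed back with force rising to 20 N at the wrist, roughly 17 N of it on the button after tube friction. The slide held.
- **After the push test:** I also pulled lightly outward against the button, about 9 N, to straighten the gripper before letting go.
- **Shaft:** I took the 188 mm grey shaft from the cradle, not the longer grey one or the yellow one. I lowered it until the notches carried its full weight, then opened the gripper and backed away.
- **Last checks:**
  - The plates are 151.5 mm apart; the latched range is 142–158 mm.
  - The shaft axis measured 108–109 mm at both ends just before release (nominal 108).
  - The top view after release shows both thin ends in the notches.
  - The gear, bottle and bin look unchanged from the start.

Two things were less clean than I wanted. The gripper blocked the last side view of the stand, so the final check of the shaft rests on the top view and an earlier side view. The tool also tilted up to about 4° during the push test, and the remaining tilt had no visible effect on the placing.

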